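Clear, align and hold down the clamp rinser's service panel

ROBOT

A 6-joint arm with a two-finger parallel gripper is mounted at the origin on the work surface. World frame = base frame: x ahead of the robot, y to its left, z up, the work surface at z = 0. Lengths are in m, angles in degrees, forces in N, time in s.
With the tool pointing down it reaches from about 0.4 to 0.825 m from the base axis. Payload 7 kg.
Tool frame: the origin (TCP) lies between the finger pads; the fingertips stand ctrl.nose_length ahead of it and the grasp point (between the pads) lies 2 mm behind it (ctrl.nose_length is the distance from the TCP to the fingertips, in m); z points along the fingers, y is the line along which they close (so a half turn about z gives the same grasp; the last joint's range is limited). The gripper opens to 88 mm and grips with 3 to 60 N. Pads are 19 mm wide; open, the fingers measure 130 mm over their backs; the gripper's body (78 mm by 193 mm) begins 47 mm behind the grasp point.
Start: joints at [-49.67, 20.546, 0.682, 0, -70.136, -16.507], TCP at [0.273, -0.617, 0.244] pointing down, gripper open.
Joint ranges: [-176.03, 176.03], [-82.01, 121.73], [-58.28, 71.71], [-173.87, 95.51], [-174.79, -0.11], [-173.66, 173.66]. Speed limits (degrees/s): [136.94, 136.94, 172.46, 180, 180, 180].

INTERFACE

Orientations are given as [roll, pitch, yaw] about the fixed x, y, z axes, in that order (R = Rz(yaw) Ry(pitch) Rx(roll)).
In Python, from plant import ctrl gives the robot as it stands.
- The arm moves only by the tool apply_moves, never from a script. Its argument "commands" is a list of rows, each a list of 3 entries, a list of its own where there are three numbers: the shift along the world's x, y, z in cm, then the turn about the world's z in rad, then the closure, from 0 (fully open) to 1 (shut). In form: [[[x, y, z], turn, jaw], ...]. A call has 1 to 20 rows; each row is the pose to reach, as a shift and turn from the pose commanded when the call began; what a row does not reach only later rows make up. A row lasts 1/12 s, in which the tool goes at most 41.7 mm and 7.16 degrees, less where a joint would pass 70% of its speed; a pose out of reach is approached as far as the arm can. A call with a gripper value outside its range is refused whole. The fingers move at their own pace and stop on an object; the grip force is fixed at half the most. Time passes only in rows, so rows that repeat a pose let the fingers close. It gives the time, the measured TCP pose, the force, the opening and the grip force at its end, in the units of the state.
- ctrl.get_obs(): the state, without advancing time (a new reading comes with each control period).
- ctrl.snapshot(name): name is "side" or "top"; returns a dict with "img" (400x640x3 uint8, red, green, blue), "fx", "fy", "cx", "cy" (pixels), "dist_coeffs" ([k1, k2, p1, p2, k3] as OpenCV has them; the pictures are not rectified), "T" (4x4, takes a point from camera to world coordinates). Camera axes: x right, y up, looking along -z (the intrinsics and any distortion apply to the point x, -y, -z); pixel columns grow to the right and rows downward; lengths in m; the calibration is good to about 2 mm. A picture is of the moment at which its call begins. There is no depth.
- ctrl.close_job(): hands the job in; it is judged then, once.
Trained networks look in a picture, given as the dict that the camera call returned (one of the last four; its "shot" number tells which), for a name from the list of things; names that differ only in an ending like _2 or _b are one class to them, and where a whole thing is asked for, a point or a joint stands for the part that bears it (a point fixed in the world has none). Each returns a list of dicts, best first, with "score" (0 to 1); they miss things now and then, are a little off and sometimes report something else, mostly with a low value. They report only what shows in the picture. A call takes as long as a camera call.
- ctrl.search_frame(picture, target): "at" ([column, row] in pixels, amid what is visible of it).
- ctrl.spot_point(picture, target): "at" ([column, row] in pixels: a listed point, or the origin of a listed thing).
The state is a dict: "clock": time; "joint_pos": joint angles; "qvel": joint speeds; "tau": joint torques, N m; "tool_pos": TCP position; "orientation": TCP orientation; "force": force on the tool from outside, world axes, zero at the start; "moment": the same for the moment, N m; "opening": finger opening in m; "gripper_force": force on a finger pad.
Only numpy, scipy, OpenCV 4.12 (cv2) and the standard library are available. Lean on these libraries where they do the work, as an engineer would, in place of code of your own. Each camera call takes 0.05 s, during which the arm holds its last target. There are 200 camera calls.

TASK

Take the brush and sweep the three broken clamp pieces off the clamp rinser's sprung top panel into the tray on its end, touching them with the brush only, then stand the brush upright on the counter and let go of it. Then turn the panel's quarter-turn wing fastener until its slot lines up with the two index slots in the panel, push the panel down flush on its frame, and finish while still holding it pressed there, with the mug, kidney dish and sorting block left where they are.

Things in the scene. Friction and masses are not known exactly. Their poses are not given: they have to be found in the camera images.
- unit: Clamp rinser: fixed stainless box 150 mm (x) by 240 mm (y), 60 mm high, its open rim being the frame for the panel lying over it. Origin: centre of its underside, z up. Fastener axis at x 0, y +70 mm. On its -y end an open scrap tray: inside y -122 to -245 mm, x -71 to 71 mm, floor 20 mm and walls 55 mm above the counter
- panel_top (a point): Sprung aluminium panel 150 x 240 x 6 mm with its fastener, covering the whole box. Point: centre of its top, moving with it; axes as the rinser's. Springs lift it 10 mm off the rim: its top is 76 mm above the counter when free, 66 mm when pressed flush
- panel (a joint): Panel travel in m: 0 lifted, 0.010 flush on the frame (rigid stop). It moves straight down without tilting wherever it is pressed; springs return it, about 3 N to start it, 8 N when flush. While the fastener is more than about 0.2 rad out of line, its cross pin below hits the frame's slotted receptacle and stops the panel within about 1 mm
- wing (a point): Quarter-turn wing fastener: an upright steel bar grip 46 mm long (its y), 12 mm thick (its x), up to 39 mm above the panel's top, with a round foot 32 mm wide, 9 mm high and a dark slot along its top. Point: on its axis, 24 mm above the panel's top, at gripping height; turns and sinks with the fastener
- fastener (a joint): Fastener angle in rad, counter-clockwise from above; 0 = slot (and bar) in line with the two dark index slots in the panel, along the rinser's y. Starts at 0.7 to 1.4, so turn it clockwise by its value; it goes on past 0 to a stop at -0.8. Friction 0.05 N m; it stays where it is left. Within about 0.15 rad of 0 the panel can go down
- brush_mid (a point): Upright hand brush, 125 mm high, about 140 g, standing on its stiff bristles. Point: half-way up, 62.5 mm above the bristle ends; z up. Head 130 mm (x) by 28 mm (y), 0 to 46 mm above the bristle ends; wooden upright handle 34 mm (x) by 22 mm (y) from 46 to 125 mm, on the same axis
- scrap0_mid (a point): Broken red clamp piece 1 of 3, a chunky stepped lump about 24 x 19 mm, 17 mm high, 15 g, lying on the panel. Point: its centre, 8 mm above its underside
- scrap1_mid (a point): Broken red clamp piece 2 of 3, a chunky stepped lump about 24 x 19 mm, 17 mm high, 15 g, lying on the panel. Point: its centre, 8 mm above its underside
- scrap2_mid (a point): Broken red clamp piece 3 of 3, a chunky stepped lump about 24 x 19 mm, 17 mm high, 15 g, lying on the panel. Point: its centre, 8 mm above its underside
- mug: Bystander: heavy white mug of forceps, 84 mm across, 95 mm high, forceps to 165 mm; handle to its +y; origin under its centre
- dish: Bystander: stainless kidney dish, about 215 mm (y) by 120 mm, 35 mm high; origin under the middle of its floor
- block: Bystander: blue clamp sorting block 80 x 140 x 45 mm; origin under its centre

How it is judged (in metres and radians):
On the way, in this order (a step that is already met when the one before it is completed fails the run):
1. the brush is lifted in the gripper (height (world z) of brush_mid above 0.09 m and contact force between the fingers and brush above 1 N), for 0.1 s.
2. all three broken pieces lie in the tray (y of scrap0_mid in the frame of unit between -0.247 and -0.122 m and x of scrap0_mid in the frame of unit between -0.073 and 0.073 m and height (world z) of each of scrap0_mid, scrap1_mid, scrap2_mid below 0.06 m and y of scrap1_mid in the frame of unit between -0.247 and -0.122 m and x of scrap1_mid in the frame of unit between -0.073 and 0.073 m and y of scrap2_mid in the frame of unit between -0.247 and -0.122 m and x of scrap2_mid in the frame of unit between -0.073 and 0.073 m), for 0.2 s.
3. the brush stands upright on the counter, let go (height (world z) of brush_mid below 0.0685 m and angle between brush_mid's own z axis and vertical below 0.12 rad and contact force between the fingers and brush below 0.1 N and linear speed of brush below 0.03 m/s), for 0.2 s.
4. the fastener's slot is aligned (within 0.2 rad) (value of joint fastener between -0.2 and 0.2 rad), for 0.2 s.
At the end, for the whole second after the job is handed in: All three pieces lie in the tray, the brush stands upright on the counter untouched, the fastener is within 0.2 rad of its aligned position, and the panel is pressed down to within 2 mm of its frame by the robot, which pushes on it (or its fastener) with more than 3 N through the last second (all of step 2 and all of step 3 and all of step 4 and value of joint panel above 0.008 m and contact force between any of the fingers, the arm and panel above 3 N); the arm keeps its last pose, push and grip.
It fails at once if the robot itself touches a broken piece (only the brush may) (contact force between any of the fingers, the arm and scrap0 above 0.3 N or contact force between any of the fingers, the arm and scrap1 above 0.3 N or contact force between any of the fingers, the arm and scrap2 above 0.3 N).
It fails at once if the mug is shifted by more than 30 mm or tipped (distance of mug from where it was at the start of the episode above 0.03 m or angle between mug's own z axis and vertical above 0.3 rad).
It fails at once if the kidney dish is shifted by more than 30 mm or tipped (distance of dish from where it was at the start of the episode above 0.03 m or angle between dish's own z axis and vertical above 0.3 rad).
It fails at once if the sorting block is shifted by more than 30 mm or tipped (distance of block from where it was at the start of the episode above 0.03 m or angle between block's own z axis and vertical above 0.3 rad).
It also fails if it takes over 72 s, if anything falls off the work surface, if the arm or the gripper's body presses on something with over 40 N, if the wrist force passes 120 N, or if a joint passes its speed limit or range.

## Working session

There is one attempt and no reset: what is moved stays moved. The work goes in short steps, Python scripts to look and compute and a tool call to move; the robot and the scene stay as the last step left them, time stands still between calls to the robot, and variables do not carry over. Pictures are saved under pics/ and viewed, at most 10 in all, crops included, and the job is handed in when it is done.

Besides the shell and the picture viewer there is one more tool, called after "Emit:" as name(argument=value, ...), one argument or row to a line, values as JSON. apply_moves: Moves the arm, as the interface text tells. Its arguments: {"type":"object","properties":{"commands":{"type":"array"}},"required":["commands"]}

```bash
mkdir -p pics; cat > h.py <<'E'
import numpy as np, cv2
from plant import ctrl
def ray(s,px):
    K=np.array([[s["fx"],0,s["cx"]],[0,s["fy"],s["cy"]],[0,0,1]],float)
    u=cv2.undistortPoints(np.array([[px]],float),K,np.array(s["dist_coeffs"],float))[0,0]
    T=np.array(s["T"]); d=T[:3,:3]@np.array([u[0],-u[1],-1]); return T[:3,3],d/np.linalg.norm(d)
def onz(s,px,z):
    o,d=ray(s,px); return o+d*(z-o[2])/d[2]
def tri(s1,p1,s2,p2):
    o,d=ray(s1,p1);q,e=ray(s2,p2)
    A=np.stack([d,-e],1); t=np.linalg.lstsq(A,q-o,rcond=None)[0]
    a=o+d*t[0];b=q+e*t[1]; return (a+b)/2,np.linalg.norm(a-b)
def proj(s,P):
    T=np.linalg.inv(np.array(s["T"])); c=T[:3,:3]@np.array(P,float)+T[:3,3]
    K=np.array([[s["fx"],0,s["cx"]],[0,s["fy"],s["cy"]],[0,0,1]],float)
    return cv2.projectPoints(np.array([[c[0],-c[1],-c[2]]]),np.zeros(3),np.zeros(3),K,np.array(s["dist_coeffs"],float))[0][0,0]
def save(s,n): cv2.imwrite("pics/"+n,np.ascontiguousarray(s["img"][:,:,::-1]))
E
python3 - <<'E'
from h import *
np.set_printoptions(precision=4,suppress=True)
a=ctrl.snapshot("side");b=ctrl.snapshot("top")
save(a,"side0.png");save(b,"top0.png")
print(ctrl.nose_length,ctrl.get_obs()); print(np.array(a["T"]),np.array(b["T"]))
for n in ["unit","panel_top","wing","brush_mid","scrap0_mid","scrap1_mid","scrap2_mid","mug","dish","block"]:
    A=ctrl.spot_point(a,n);B=ctrl.spot_point(b,n)
    print(n,[(np.round(x["at"],1),round(x["score"],2)) for x in A[:4]],[(np.round(x["at"],1),round(x["score"],2)) for x in B[:4]])
    if A and B: print("   ",*tri(a,A[0]["at"],b,B[0]["at"]))
E
```

```text
0.017 {'clock': 0.1, 'joint_pos': array([-49.6698,  20.5871,   0.6384,  -0.0166, -70.1357, -16.5066]), 'qvel': array([ 0.0274, -0.2029,  0.1551, -0.0152, -0.1209, -0.068 ]), 'tau': array([ -0.0019, -58.4164,  29.375 ,   7.0155,   0.0102,  -0.0001]), 'tool_pos': array([ 0.2724, -0.6171,  0.2427]), 'orientation': array([ 179.9147,   -0.009 , -156.1821]), 'force': array([ 0.0323, -0.4701,  0.8946]), 'moment': array([-0.0146,  0.0241, -0.0228]), 'gripper_force': 0.0, 'opening': 0.08785531108349286}
[[-0.7791  0.3237 -0.5368 -0.1661]
 [-0.6268 -0.4128  0.6608  0.9347]
 [-0.0077  0.8514  0.5245  0.8483]
 [ 0.      0.      0.      1.    ]] [[-0.008   0.9935 -0.1131  0.4795]
 [-0.9999 -0.0067  0.0115  0.0162]
 [ 0.0107  0.1132  0.9935  1.0331]
 [ 0.      0.      0.      1.    ]]
unit [(array([338.8, 249.4]), 0.77), (array([337.7, 210.7]), 0.44)] [(array([311.1, 225.7]), 0.56)]
    [0.5174 0.0203 0.0057] 0.002257141819466829
panel_top [(array([341.2, 229.3]), 0.81)] [(array([311.6, 227.5]), 0.95)]
    [0.5105 0.019  0.0768] 0.0030145541797872402
wing [(array([331.7, 234.1]), 0.53)] [(array([2
[... 299 characters left out ...]

scrap1_mid [(array([351.3, 214.1]), 0.55)] [(array([344.3, 215.4]), 0.63)]
    [ 0.5408 -0.068   0.0711] 0.0005407900954238682
scrap2_mid [(array([340.5, 210.9]), 0.63), (array([242.8, 246.4]), 0.5)] [(array([334.7, 231.2]), 0.73), (array([337.5, 203.1]), 0.62)]
    [ 0.5179 -0.0249  0.1125] 0.04887711868306309
mug [(array([407.3, 203.2]), 0.61), (array([334.4, 234.4]), 0.34)] [(array([438. , 229.7]), 0.85)]
    [ 0.5045 -0.34   -0.0073] 0.003972624967728766
dish [(array([315.7, 195.8]), 0.73)] [(array([370.2, 138.9]), 0.75)]
    [ 0.7562 -0.1544  0.0165] 0.01356441605187677
block [(array([241.6, 246.7]), 0.71)] [(array([251.5, 146.8]), 0.67)]
    [0.7414 0.1876 0.0101] 0.002089367081028038
```

View pics/side0.png

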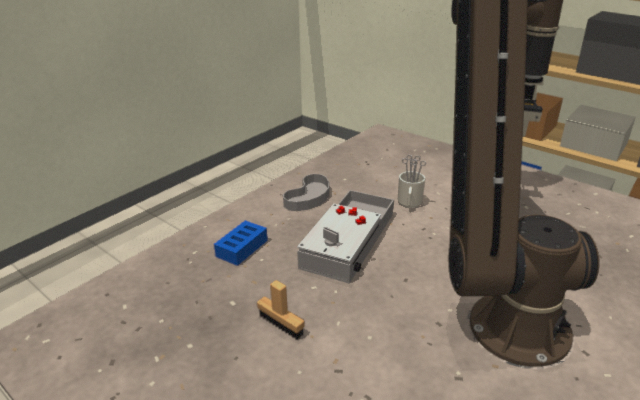

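View pics/top0.png

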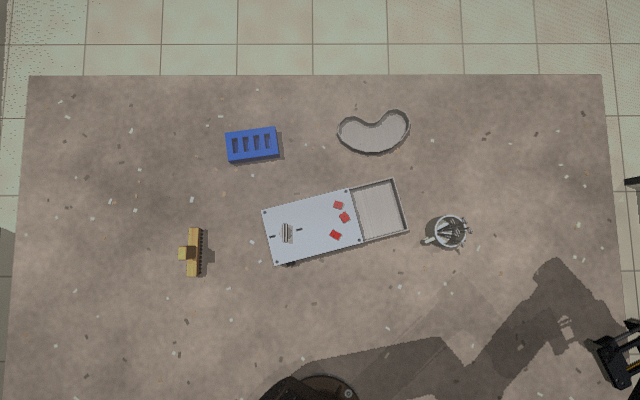

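The side view shows the scraps at (340,210), (352,212), (361,220) and the brush at (278,305). In the top view the scraps are at (338,205), (345,217), (336,236), the brush at (190,252), the wing at (287,232), and the tray at (380,208).

```bash
python3 - <<'E'
from h import *
np.set_printoptions(precision=4,suppress=True)
a=ctrl.snapshot("side");b=ctrl.snapshot("top")
def blobs(s,f,mn):
    h=cv2.cvtColor(s["img"],cv2.COLOR_RGB2HSV); m=f(h).astype(np.uint8)
    n,l,st,c=cv2.connectedComponentsWithStats(m); return [(st[i],c[i],l==i) for i in range(1,n) if st[i][4]>=mn]
red=lambda h:((h[...,0]<8)|(h[...,0]>172))&(h[...,1]>150)&(h[...,2]>70)
yel=lambda h:(h[...,0]>12)&(h[...,0]<28)&(h[...,1]>110)&(h[...,2]>60)
for s,nm in((a,"side"),(b,"top")):
    for st,c,m in blobs(s,red,8): print(nm,"red",st,c,onz(s,c,.084))
    for st,c,m in blobs(s,yel,40):
        r=cv2.minAreaRect(np.argwhere(m)[:,::-1].astype(np.float32)); print(nm,"yel",st,c,r)
ca=cv2.resize(a["img"][180:345,230:400],None,fx=3.5,fy=3.5,interpolation=cv2.INTER_CUBIC)
cb=cv2.resize(b["img"][165:290,165:415],None,fx=3.2,fy=3.2,interpolation=cv2.INTER_CUBIC)
cv2.imwrite("pics/ca.png",ca[:,:,::-1]);cv2.imwrite("pics/cb.png",cb[:,:,::-1])
E
```

```text
side red [337 206   7   8  40] [340.3 209.4] [ 0.5694 -0.0522  0.084 ]
side red [349 207   8   8  43] [352.6279 211.0698] [ 0.5359 -0.0668  0.084 ]
side red [356 216   9   8  50] [360.62 219.78] [ 0.4911 -0.0433  0.084 ]
side yel [ 547   52   93   42 1135] [582.7736  73.2079] ((595.1983032226562, 72.08602142333984), (94.20849609375, 23.42409324645996), 11.560131072998047)
side yel [ 522   93  118  106 2701] [575.4461 141.7542] ((589.1873168945312, 143.51133728027344), (136.8404541015625, 57.8793830871582), 25.504140853881836)
side yel [ 258  281   46   52 1057] [280.0199 307.8798] ((285.5384216308594, 306.1922912597656), (51.587120056152344, 34.11406326293945), 33.6900634765625)
top red [330 230  11   9  55] [334.8364 234.2727] [ 0.4911 -0.0418  0.084 ]
top yel [187 228  13  48 156] [194.1474 248.0192] ((193.0242462158203, 251.3499755859375), (10.858863830566406, 47.21638870239258), 3.468229293823242)
```

View pics/ca.png

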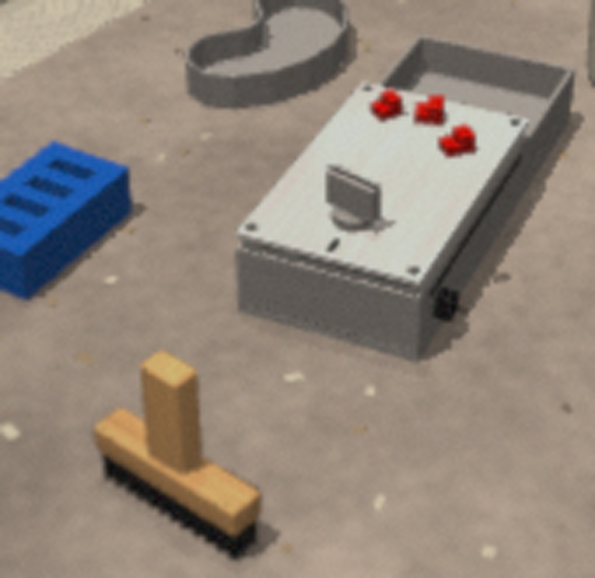

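View pics/cb.png

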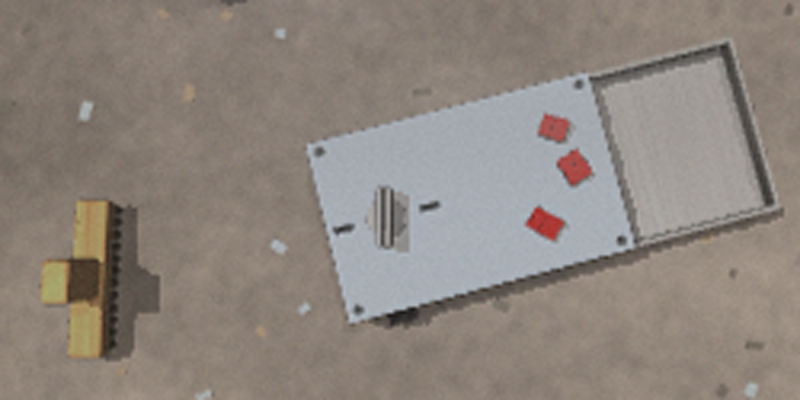

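The crops show the panel corners, the wing bar lying roughly along world x, and the brush head along world x with its handle top at crop (55,282). The three scraps are near the tray end of the panel.

```bash
python3 - <<'E'
from h import *
np.set_printoptions(precision=4,suppress=True)
a=ctrl.snapshot("side");b=ctrl.snapshot("top")
B=lambda p:(p[0]/3.2+165-.35,p[1]/3.2+165-.35)
A=lambda p:(p[0]/3.5+230-.35,p[1]/3.5+180-.35)
c=np.array([onz(b,B(p),.076) for p in [(308,146),(350,323),(636,246),(587,74)]]); print("panel",c,c.mean(0))
d=np.array([onz(a,A(p),.076) for p in [(243,238),(420,279),(524,122),(362,85)]]); print("panel side (order +y+x,+y-x,-y-x,-y+x)",d,d.mean(0))
for c_ in (c,d):
    e=(c_[0]+c_[1]-c_[2]-c_[3])/2; print("yaw",np.degrees(np.arctan2(-e[0],e[1])),np.linalg.norm(e[:2]), np.linalg.norm((c_[0]-c_[1])[:2]))
h=np.array([onz(b,B(p),.046) for p in [(78,201),(110,203),(104,357),(68,355)]]);print("head",h,h.mean(0))
print("hand",onz(b,B((55,282)),.125), tri(a,A((170,368)),b,B((55,282))))
print("idx",[onz(b,B(p),.076) for p in [(344,229),(430,206)]])
print("wing ends",[onz(b,B(p),.115) for p in [(384,187),(386,246)]],[onz(a,A(p),.115) for p in[(328,170),(379,192)]])
print("head side",[onz(a,A(p),.046) for p in[(95,430),(122,409),(259,488),(229,515)]])
for p in [(554,128),(574,168),(546,224)]: print("scrap",onz(b,B(p),.090))
for p,q in [((387,104),(554,128)),((430,110),(574,168)),((457,140),(546,224))]: print("scrap tri",*tri(a,A(p),b,B(q)))
E
```

```text
panel [[ 0.5553  0.1506  0.076 ]
 [ 0.4122  0.1155  0.076 ]
 [ 0.4719 -0.1163  0.076 ]
 [ 0.6132 -0.079   0.076 ]] [0.5131 0.0177 0.076 ]
panel side (order +y+x,+y-x,-y-x,-y+x) [[ 0.5475  0.1553  0.076 ]
 [ 0.4141  0.1138  0.076 ]
 [ 0.4715 -0.1098  0.076 ]
 [ 0.6127 -0.0739  0.076 ]] [0.5115 0.0214 0.076 ]
yaw 14.302379913898873 0.2380803051982131 0.14726879134359014
yaw 15.152353870425287 0.23452174264851613 0.13966892130285744
head [[0.5128 0.3468 0.046 ]
 [0.5109 0.32   0.046 ]
 [0.3842 0.3214 0.046 ]
 [0.386  0.3511 0.046 ]] [0.4485 0.3348 0.046 ]
hand [0.4485 0.336  0.125 ] (array([0.4485, 0.3367, 0.1231]), np.float64(0.00026740938026311145))
idx [array([0.4875, 0.1208, 0.076 ]), array([0.5056, 0.0509, 0.076 ])]
wing ends [array([0.5196, 0.0854, 0.115 ]), array([0.4738, 0.0838, 0.115 ])] [array([0.518 , 0.0901, 0.115 ]), array([0.4704, 0.0895, 0.115 ])]
head side [array([0.5099, 0.3514, 0.046 ]), array([0.5104, 0.325 , 0.046 ]), array([0.3878, 0.3242, 0.046 ]), array([0.387 , 0.3544, 0.046 ])]
scrap [ 0.5673 -0.0501  0.09  ]
scrap [ 0.5348 -0.0657  0.09  ]
scrap [ 0.4901 -0.0425  0.09  ]
scrap tri [ 0.5679 -0.0502  0.0856] 0.0004767347049845274
scrap tri [ 0.5354 -0.066   0.0845] 0.0005673853425380635
scrap tri [ 0.4908 -0.0423  0.085 ] 0.001703207843912146
```

Emit:
apply_moves(
  commands=[
    [[18.7,51.7,2.6],2.708,0],
    [[18.7,51.7,2.6],2.708,0],
    [[18.7,51.7,2.6],2.708,0],
    [[18.7,51.7,2.6],2.708,0],
    [[18.7,51.7,2.6],2.708,0],
    [[18.7,51.7,2.6],2.708,0],
    [[18.7,51.7,2.6],2.708,0],
    [[18.7,51.7,2.6],2.708,0],
    [[18.7,51.7,2.6],2.708,0],
    [[18.7,51.7,2.6],2.708,0],
    [[18.7,51.7,2.6],2.708,0],
    [[18.7,51.7,2.6],2.708,0],
    [[18.7,51.7,2.6],2.708,0],
    [[18.7,51.7,2.6],2.708,0],
    [[17.6,95.3,2.6],2.708,0],
    [[17.6,95.3,2.6],2.708,0],
    [[17.6,95.3,2.6],2.708,0],
    [[17.6,95.3,2.6],2.708,0],
    [[17.6,95.3,2.6],2.708,0],
    [[17.6,95.3,2.6],2.708,0],
  ],
)

```text
clock: 2.97
tool_pos: [0.4528, 0.1515, 0.2702]
orientation: [-179.9, -0.0, -12.6]
force: [1.9, 0.5, -0.1]
opening: 0.0874
gripper_force: 0.0
```

Emit:
apply_moves(
  commands=[
    [[-0.3,17.5,0],0.16,0],
    [[-0.3,17.5,0],0.16,0],
    [[-0.3,17.5,0],0.16,0],
    [[-0.3,17.5,0],0.16,0],
    [[-0.3,17.5,0],0.16,0],
    [[-0.3,17.5,0],0.16,0],
    [[-0.3,17.5,0],0.16,0],
    [[-0.3,17.5,0],0.16,0],
  ],
)

```text
clock: 3.63
tool_pos: [0.4502, 0.3237, 0.2695]
orientation: [180.0, 0.0, -3.8]
force: [-0.4, 0.4, 1.2]
opening: 0.0876
gripper_force: 0.0
```

```bash
python3 - <<'E'
from h import *
a=ctrl.snapshot("side");save(a,"s1.png");o=ctrl.get_obs();print(o["tool_pos"],o["orientation"],o["force"])
E
```

```text
[0.45033994 0.32346645 0.26975086] [-1.79996618e+02 -3.64194980e-03 -3.81206522e+00] [-0.67173813 -0.17797513 -0.63762313]
```

Emit:
apply_moves(
  commands=[
    [[-0.2,1.3,-4],0.05,0],
    [[-0.2,1.3,-8],0.05,0],
    [[-0.2,1.3,-12],0.05,0],
    [[-0.2,1.3,-15],0.05,0],
    [[-0.2,1.3,-17.2],0.05,0],
    [[-0.2,1.3,-17.2],0.05,0],
    [[-0.2,1.3,-17.2],0.05,0],
    [[-0.2,1.3,-17.2],0.05,1],
    [[-0.2,1.3,-17.2],0.05,1],
    [[-0.2,1.3,-17.2],0.05,1],
    [[-0.2,1.3,-17.2],0.05,1],
    [[-0.2,1.3,-17.2],0.05,1],
    [[-0.2,1.3,-17.2],0.05,1],
    [[-0.2,1.3,-17.2],0.05,1],
    [[-0.2,1.3,-17.2],0.05,1],
    [[-0.2,1.3,-17.2],0.05,1],
  ],
)

```text
clock: 5.02
tool_pos: [0.4483, 0.3375, 0.0975]
orientation: [180.0, 0.0, -0.9]
force: [-0.2, -0.2, -1.0]
opening: 0.0331
gripper_force: 0.0
```

```bash
python3 - <<'E'
from h import *
a=ctrl.snapshot("side");b=ctrl.snapshot("top");o=ctrl.get_obs();print(o["tool_pos"],o["orientation"],o["force"],o["opening"],o["gripper_force"])
m=np.hstack([cv2.resize(a["img"][200:350,200:350],(400,400)),cv2.resize(b["img"][165:315,150:300],(400,400))]);cv2.imwrite("pics/g1.png",m[:,:,::-1])
E
```

```text
[0.44828248 0.33745443 0.09747534] [ 1.79991052e+02  4.40001928e-03 -8.99801775e-01] [ 0.23983105 -0.47410483  0.05381238] 0.02528581704382476 0.0
```

View pics/g1.png

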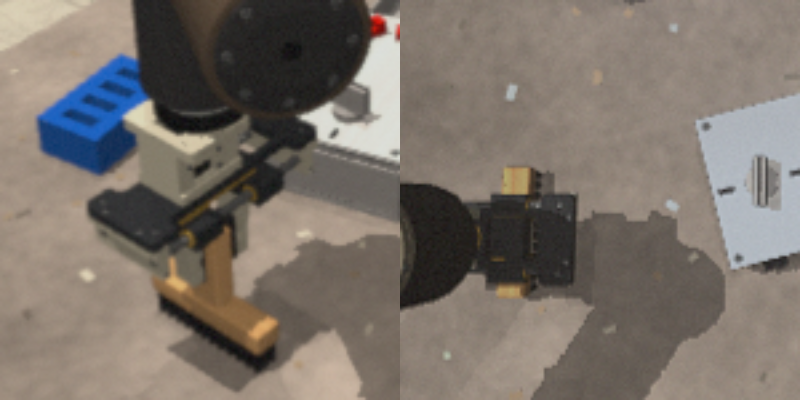

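The gripper straddles the handle with the brush still upright, and the fingers are nearly closed. I'll finish closing, then lift.

Emit:
apply_moves(
  commands=[
    [[0,0,0],0,1],
    [[0,0,0],0,1],
    [[0,0,0],0,1],
    [[0,0,0],0,1],
    [[0,0,0],0,1],
    [[0,0,0],0,1],
    [[0,0,3],0,1],
    [[0,0,6],0,1],
    [[0,0,9],0,1],
    [[0,0,12],0,1],
    [[0,0,15],0,1],
    [[0,0,15],0,1],
    [[0,0,15],0,1],
  ],
)

```text
clock: 6.2
tool_pos: [0.4488, 0.3381, 0.2495]
orientation: [-179.8, -0.1, -0.9]
force: [1.0, -0.5, -1.4]
opening: 0.0223
gripper_force: 30.0
```

Emit:
apply_moves(
  commands=[
    [[1.2,-3.5,0],0.08,1],
    [[2,-7.5,0],0.15,1],
    [[3,-11.5,0],0.267,1],
    [[4,-15.5,0],0.267,1],
    [[5,-19.5,0],0.267,1],
    [[5.5,-23.5,0],0.267,1],
    [[6,-27.5,0],0.267,1],
    [[6,-30.7,0],0.267,1],
    [[6,-30.7,0],0.267,1],
    [[6,-30.7,0],0.267,1],
    [[6,-30.7,-2],0.267,1],
    [[6,-30.7,-4],0.267,1],
    [[6,-30.7,-4],0.267,1],
    [[6,-30.7,-4],0.267,1],
  ],
)

```text
clock: 7.37
tool_pos: [0.5075, 0.0309, 0.2064]
orientation: [180.0, 0.2, 14.5]
force: [0.5, 0.4, 0.2]
opening: 0.0218
gripper_force: 30.0
```

```bash
python3 - <<'E'
from h import *
a=ctrl.snapshot("side");b=ctrl.snapshot("top");o=ctrl.get_obs();print(o["tool_pos"],o["orientation"],o["force"],o["opening"],o["gripper_force"])
m=np.hstack([cv2.resize(a["img"][160:310,270:420],(400,400)),cv2.resize(b["img"][150:300,260:410],(400,400))]);cv2.imwrite("pics/g2.png",m[:,:,::-1])
E
```

```text
[0.50878668 0.03117135 0.2082394 ] [ 1.79980066e+02 -2.56724473e-02  1.44641734e+01] [ 0.34033252 -0.1862546  -0.91966857] 0.021823284193883425 29.99614030122757
```

View pics/g2.png

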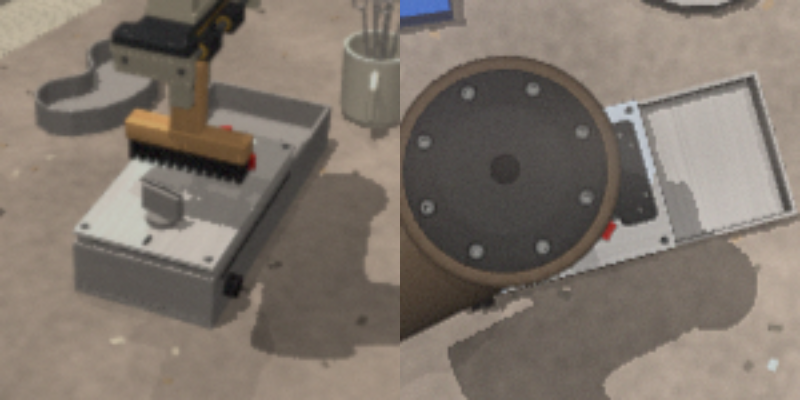

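The brush hangs between the wing and the scraps, square to the panel. Next I lower it.

Emit:
apply_moves(
  commands=[
    [[0,0,-1.2],0,1],
    [[0,0,-2.2],0,1],
    [[0,0,-3.0],0,1],
    [[0,0,-3.0],0,1],
    [[0,0,-3.0],0,1],
  ],
)

```text
clock: 7.88
tool_pos: [0.5082, 0.0304, 0.1774]
orientation: [180.0, 0.0, 14.4]
force: [0.6, -0.1, -1.0]
opening: 0.0218
gripper_force: 30.0
```

Emit:
apply_moves(
  commands=[
    [[0.2,-0.8,-0.15],0,1],
    [[0.4,-1.6,-0.15],0,1],
    [[0.6,-2.4,-0.15],0,1],
    [[0.8,-3.2,-0.15],0,1],
    [[1.0,-4.0,-0.15],0,1],
    [[1.2,-4.8,-0.15],0,1],
    [[1.4,-5.6,-0.15],0,1],
    [[1.6,-6.4,-0.15],0,1],
    [[1.85,-7.2,-0.15],0,1],
    [[2.05,-8.0,-0.15],0,1],
    [[2.25,-8.8,-0.15],0,1],
    [[2.45,-9.6,-0.15],0,1],
    [[2.7,-10.4,-0.15],0,1],
    [[2.9,-11.2,-0.15],0,1],
    [[3.1,-12.0,-0.15],0,1],
    [[3.3,-12.8,-0.15],0,1],
    [[3.5,-13.6,-0.15],0,1],
    [[3.8,-14.6,-0.15],0,1],
    [[3.8,-14.6,-0.15],0,1],
  ],
)

```text
clock: 9.47
tool_pos: [0.5468, -0.1172, 0.176]
orientation: [180.0, 0.0, 14.3]
force: [-0.1, -0.4, -0.8]
opening: 0.0216
gripper_force: 30.0
```

```bash
python3 - <<'E'
from h import *
a=ctrl.snapshot("side");b=ctrl.snapshot("top");o=ctrl.get_obs();print(o["tool_pos"],o["orientation"],o["force"],o["opening"],o["gripper_force"])
m=np.hstack([cv2.resize(a["img"][160:310,290:440],(400,400)),cv2.resize(b["img"][150:300,290:440],(400,400))]);cv2.imwrite("pics/g3.png",m[:,:,::-1])
E
```

```text
[ 0.54632021 -0.11611028  0.17589963] [-1.79994565e+02  1.51122861e-02  1.43350814e+01] [ 0.19000411 -0.40259259 -1.5672556 ] 0.021907173003279302 29.996039271354675
```

View pics/g3.png

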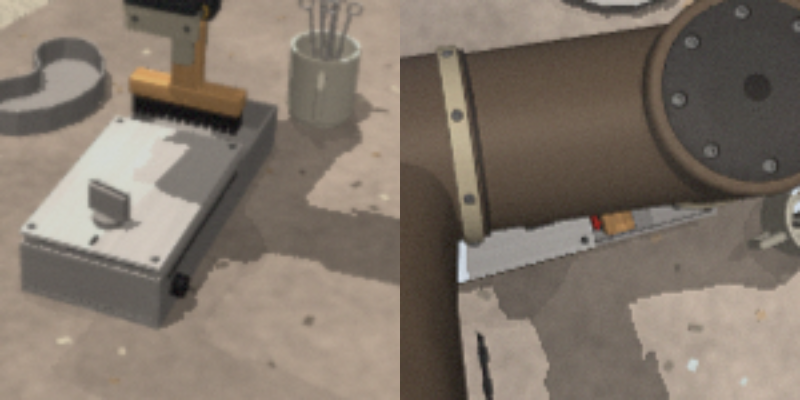

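The panel is clear in the side view, and one red piece shows at the tray edge beside the brush. I'll lift and carry the brush away, then check the tray.

Emit:
apply_moves(
  commands=[
    [[0,0,3],0,1],
    [[0,0,6],0,1],
    [[0,0,8],0,1],
    [[-1,4,8],0,1],
    [[-1.8,8,8],0,1],
    [[-2.6,12,8],0,1],
    [[-3.4,16,8],0,1],
    [[-4.2,20,8],-0.05,1],
    [[-5,24,8],-0.1,1],
    [[-5.8,28,8],-0.15,1],
    [[-6.6,32,8],-0.267,1],
    [[-7.4,36,8],-0.267,1],
    [[-8.4,40,8],-0.267,1],
    [[-9.2,43,8],-0.267,1],
    [[-9.8,45.3,8],-0.267,1],
    [[-9.8,45.3,8],-0.267,1],
    [[-9.8,45.3,8],-0.267,1],
    [[-9.8,45.3,8],-0.267,1],
  ],
)

```text
clock: 11.07
tool_pos: [0.4479, 0.3374, 0.2559]
orientation: [180.0, 0.0, -0.9]
force: [-0.6, -1.1, -0.9]
opening: 0.022
gripper_force: 30.0
```

```bash
python3 - <<'E'
from h import *
np.set_printoptions(precision=4,suppress=True)
a=ctrl.snapshot("side");b=ctrl.snapshot("top");o=ctrl.get_obs();print(o["tool_pos"],o["orientation"],o["force"],o["opening"],o["gripper_force"])
h=cv2.cvtColor(b["img"],cv2.COLOR_RGB2HSV); m=(((h[...,0]<8)|(h[...,0]>172))&(h[...,1]>110)&(h[...,2]>40)).astype(np.uint8)
n,l,st,c=cv2.connectedComponentsWithStats(m)
R=np.array([[.9686,.2487],[-.2487,.9686]])
for i in range(1,n):
    if st[i][4]>8: p=onz(b,c[i],.03); print(st[i],p,R@(p[:2]-[.512,.019]))
m=np.hstack([cv2.resize(a["img"][160:310,290:440],(400,400)),cv2.resize(b["img"][150:300,260:410],(400,400),interpolation=cv2.INTER_CUBIC)]);cv2.imwrite("pics/g4.png",m[:,:,::-1])
E
```

```text
[0.4484 0.3367 0.2561] [179.9939   0.0054  -0.9395] [-0.2695 -1.2813 -1.4916] 0.021827705201997023 29.996136724948883
[353 195   7   7  30] [ 0.5911 -0.1054  0.03  ] [ 0.0457 -0.1402]
[357 211   8   9  36] [ 0.5432 -0.1152  0.03  ] [-0.0031 -0.1378]
[361 227   8   9  47] [ 0.4992 -0.1249  0.03  ] [-0.0482 -0.1362]
```

View pics/g4.png

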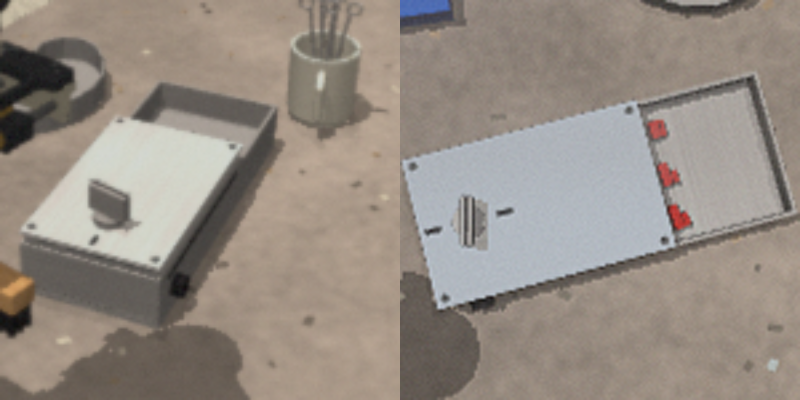

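All three pieces lie in the tray, at uy about -0.138. Next I set the brush down and release it.

Emit:
apply_moves(
  commands=[
    [[0,0,-3.5],0,1],
    [[0,0,-7],0,1],
    [[0,0,-10.5],0,1],
    [[0,0,-13],0,1],
    [[0,0,-14.8],0,1],
    [[0,0,-15.5],0,1],
    [[0,0,-15.9],0,1],
    [[0,0,-15.9],0,1],
    [[0,0,-15.9],0,1],
    [[0,0,-15.9],0,0],
    [[0,0,-15.9],0,0],
    [[0,0,-15.9],0,0],
    [[0,0,-15.9],0,0],
    [[0,0,-15.9],0,0],
    [[0,0,-15.9],0,0],
    [[0,0,-15.9],0,0],
    [[0,0,-15.9],0,0],
    [[0,0,-15.9],0,0],
    [[0,0,-15.9],0,0],
  ],
)

```text
clock: 12.75
tool_pos: [0.4483, 0.3375, 0.097]
orientation: [180.0, 0.0, -0.9]
force: [-0.0, 0.1, 0.6]
opening: 0.0824
gripper_force: 0.0
```

Emit:
apply_moves(
  commands=[
    [[0,0,3.5],0,0],
    [[0,0,7],0,0],
    [[0,0,10.5],0,0],
    [[0,0,15],0,0],
    [[0.8,-4,15],0.04,0],
    [[1.6,-8,15],0.04,0],
    [[2.4,-12,15],0.04,0],
    [[3.2,-16,15],0.04,0],
    [[4,-20,15],0.04,0],
    [[4.7,-25,15],0.04,0],
    [[4.7,-25,13],0.04,0],
    [[4.7,-25,11],0.04,0],
    [[4.7,-25,10],0.04,0],
    [[4.7,-25,10],0.04,0],
    [[4.7,-25,10],0.04,0],
  ],
)

```text
clock: 14.0
tool_pos: [0.4953, 0.0877, 0.1971]
orientation: [180.0, 0.0, 1.4]
force: [-0.4, -1.2, 0.8]
opening: 0.0878
gripper_force: 0.0
```

```bash
python3 - <<'E'
from h import *
a=ctrl.snapshot("side");b=ctrl.snapshot("top");o=ctrl.get_obs();print(o["tool_pos"],o["orientation"],o["force"],o["opening"])
print([ (x["at"],x["score"]) for x in ctrl.spot_point(b,"brush_mid")[:2]])
m=np.hstack([cv2.resize(a["img"][200:350,230:380],(400,400)),cv2.resize(b["img"][150:300,160:310],(400,400))]);cv2.imwrite("pics/g5.png",m[:,:,::-1])
E
```

```text
[0.49595383 0.08827185 0.19806968] [-1.79984086e+02 -7.55094278e-02  1.46001593e+00] [0.61503445 0.32639832 0.43705621] 0.0874467809758176
[]
```

View pics/g5.png

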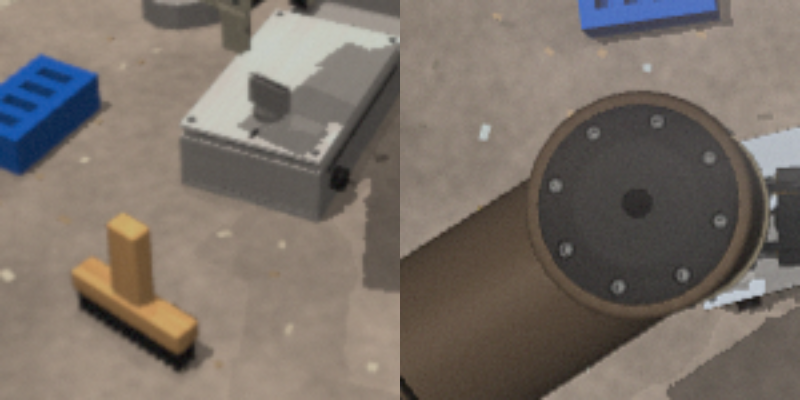

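The brush stands upright on its own. Next I descend and grip the wing.

Emit:
apply_moves(
  commands=[
    [[-0.1,-0.1,-3],0,0],
    [[-0.1,-0.1,-6],0,0],
    [[-0.1,-0.1,-8.5],0,0],
    [[-0.1,-0.1,-9.2],0,0],
    [[-0.1,-0.1,-9.2],0,0],
    [[-0.1,-0.1,-9.2],0,1],
    [[-0.1,-0.1,-9.2],0,1],
    [[-0.1,-0.1,-9.2],0,1],
    [[-0.1,-0.1,-9.2],0,1],
    [[-0.1,-0.1,-9.2],0,1],
    [[-0.1,-0.1,-9.2],0,1],
    [[-0.1,-0.1,-9.2],0,1],
    [[-0.1,-0.1,-9.2],0,1],
    [[-0.1,-0.1,-9.2],0,1],
    [[-0.1,-0.1,-9.2],0,1],
    [[-0.1,-0.1,-9.2],0,1],
    [[-0.1,-0.1,-9.2],0,1],
    [[-0.1,-0.1,-9.2],0,1],
    [[-0.1,-0.1,-9.2],0,1],
    [[-0.1,-0.1,-9.2],0,1],
  ],
)

```text
clock: 15.82
tool_pos: [0.4942, 0.0871, 0.105]
orientation: [-179.9, -0.0, 1.4]
force: [-2.4, 4.7, 1.3]
opening: 0.0119
gripper_force: 30.0
```

```bash
python3 -c "
from h import *
o=ctrl.get_obs();print(o)"
```

```text
{'clock': 15.8167, 'joint_pos': array([ 32.43380897,  12.34413707, -31.34979997,  -0.06523833,
       -46.27525527,  58.99285794]), 'qvel': array([-0.03510337, -0.09622521, -0.1074079 , -0.00829445,  0.00686862,
        0.06928754]), 'tau': array([-2.40245484e+00, -3.97920012e+01,  2.20890373e+01,  6.48644149e+00,
       -4.15241823e-02,  8.51031655e-03]), 'tool_pos': array([0.49420814, 0.08714732, 0.10503537]), 'orientation': array([-1.79943710e+02, -2.09010044e-03,  1.38158618e+00]), 'force': array([-2.43893204,  4.68155752,  1.32974038]), 'moment': array([ 1.4920323 ,  0.98600955, -0.04290471]), 'gripper_force': 29.984111487865448, 'opening': 0.011928503037623337}
```

Emit:
apply_moves(
  commands=[
    [[0,0.1,0],-0.1,1],
    [[0,0.1,0],-0.2,1],
    [[0,0.1,0],-0.3,1],
    [[0,0.1,0],-0.4,1],
    [[0,0.1,0],-0.5,1],
    [[0,0.1,0],-0.6,1],
    [[0,0.1,0],-0.7,1],
    [[0,0.1,0],-0.8,1],
    [[0,0.1,0],-0.9,1],
    [[0,0.1,0],-1.0,1],
    [[0,0.1,0],-1.1,1],
    [[0,0.1,0],-1.2,1],
    [[0,0.1,0],-1.3,1],
    [[0,0.1,0],-1.342,1],
    [[0,0.1,0],-1.342,1],
    [[0,0.1,0],-1.342,1],
    [[0,0.1,0],-1.342,1],
    [[0,0.1,0],-1.342,1],
  ],
)

```text
clock: 17.32
tool_pos: [0.4962, 0.0899, 0.1052]
orientation: [-179.7, 0.2, -75.5]
force: [4.2, 8.9, -6.9]
opening: 0.0118
gripper_force: 30.0
```

Emit:
apply_moves(
  commands=[
    [[0,0,0],0,1],
    [[0,0,0],0,1],
    [[0,0,-0.2],0,1],
    [[0,0,-0.4],0,1],
    [[0,0,-0.6],0,1],
    [[0,0,-0.6],0,1],
    [[0,0,-0.6],0,1],
  ],
)

```text
clock: 17.9
tool_pos: [0.4962, 0.0899, 0.1001]
orientation: [-179.7, 0.1, -75.5]
force: [-2.4, 9.6, 5.3]
opening: 0.0119
gripper_force: 30.0
```

Emit:
apply_moves(
  commands=[
    [[0,0,-0.2],0,1],
    [[0,0,-0.4],0,1],
    [[0,0,-0.5],0,1],
    [[0,0,-0.6],0,1],
    [[0,0,-0.7],0,1],
    [[0,0,-0.7],0,1],
    [[0,0,-0.7],0,1],
  ],
)

```text
clock: 18.48
tool_pos: [0.4963, 0.0899, 0.0948]
orientation: [-179.7, 0.1, -75.4]
force: [-8.0, 9.3, 21.6]
opening: 0.0118
gripper_force: 30.0
```

```bash
python3 - <<'E'
from h import *
a=ctrl.snapshot("side");b=ctrl.snapshot("top");o=ctrl.get_obs();print(o["tool_pos"],o["orientation"],o["force"],o["opening"])
m=np.hstack([cv2.resize(a["img"][190:340,250:400],(400,400),interpolation=cv2.INTER_CUBIC),cv2.resize(b["img"][150:300,260:410],(400,400))]);cv2.imwrite("pics/g6.png",m[:,:,::-1])
E
```

```text
[0.49634117 0.08988758 0.09477512] [-1.79668935e+02  1.28654584e-01 -7.54263759e+01] [-8.56057776  9.5580182  23.07725849] 0.01183450635303902
```

View pics/g6.png

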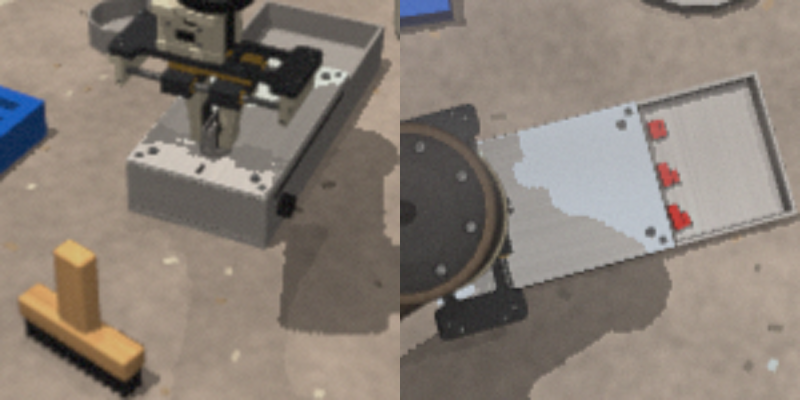

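The panel is flush: the gap has closed, and the tool met the hard stop at 10 mm of travel with about 22 N. The brush stands and the pieces are in the tray.

```bash
python3 -c "
from plant import ctrl
print(ctrl.close_job())"
```

```text
the job is handed in; nothing more can be done
None
```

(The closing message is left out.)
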